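# Find the socket that fits the loose anchor nut

### The job

One of the three look-alike sockets fits the hex nut on the left-hand anchor plate (left as the robot sees it): find it by trying them, set it fully down over that nut, then turn the nut with it clockwise, seen from above, by at least 30 degrees. Finish while still gripping that socket, fully seated on the nut. Leave the other two sockets standing upright on the table top itself, and do not turn the other nut or disturb the other things on the table.

Things in the scene. Friction and masses are not known exactly. Their poses are not given: they have to be found in the camera images.
- socket_a_mid (a point): First of three dark steel hex sockets, outwardly identical, standing mouth down on the table at the robot's right in no fixed order: 62 mm tall, 0.18 kg, 43 mm across the outer flats up to 46 mm height, above that a round collar 36 mm across. The point is on its axis 31 mm above the mouth (half-way up); z up, x square to one pair of outer flats.
- socket_b_mid (a point): Second socket, same outside. Only the hidden hex mouths differ; which socket has which is not told: one suits the smaller nut (2 mm wider), one the larger nut (2.5 mm wider), one is far too wide for both. Bores 46 mm deep, bore flats parallel to outer flats. The point is on its axis 31 mm above the mouth (half-way up); z up, x square to one pair of outer flats.
- socket_c_mid (a point): Third socket, same outside. A socket fully seated on a nut stands on that nut's washer, so that its point is 31 mm above the nut's point. The point is on its axis 31 mm above the mouth (half-way up); z up, x square to one pair of outer flats.
- nut_p_base (a point): Smaller steel hex nut: 20 mm across flats, 17.5 mm high, a steep bevel (3 mm in over the top 5.5 mm) round its top; 12 mm stud ends 24 mm above the nut's base. On a fixed 90 x 90 mm aluminium plate at left or right (the one with y above 0.1 m is the left one). Point: centre of the nut's base, 14 mm above the table; z up, x square to a pair of its flats; turns with the nut.
- nut_q_base (a point): Larger steel hex nut: 25 mm across flats, 16 mm stud, else the same, on the other plate. Each nut stands on a 52 mm washer; four screw heads, 14 mm above the table, at the plate's corners (35 mm out in x and y). Point and axes as for the smaller nut.
- nut_p (a joint): Turn of the smaller nut in rad: 0 at the start, grows clockwise seen from above, to 1.6. Stiff (0.12 N m); stays where left. A socket that fits has up to 16 degrees of free play either way before it turns the nut; one too large goes down over the nut but spins round it; one too small stops on top of the nut.
- nut_q (a joint): Turn of the larger nut in rad: 0 at the start, grows clockwise seen from above, to 1.6; otherwise like the smaller nut's.
- coupling_nut_mid (a point): Bystander: loose grey ribbed plastic ring nut, 59 mm across, 24 mm high, its centre.
- connector_mid (a point): Bystander: small loose cable connector, 22 x 56 x 16 mm, its centre.
There are look-alikes about, which are no part of the job. Leave any orange look-alike of the part that bears socket_c_mid alone.

How it is judged (in metres and radians):
On the way:
1. the socket that fits is fully down over the left-hand nut before that nut has been turned much (less than 0.25 rad) (((world y of nut_p_base above 0.1 m and z of socket_c_mid in the frame of nut_p_base below 0.035 m and horizontal distance between socket_c_mid and nut_p_base below 0.005 m and angle between socket_c_mid's own z axis and vertical below 0.08 rad and value of joint nut_p below 0.25 rad) or (world y of nut_q_base above 0.1 m and z of socket_a_mid in the frame of nut_q_base below 0.035 m and horizontal distance between socket_a_mid and nut_q_base below 0.005 m and angle between socket_a_mid's own z axis and vertical below 0.08 rad and value of joint nut_q below 0.25 rad))), for 0.1 s.
At the end, for the whole second after the job is handed in: The fitting socket is seated on the left-hand nut (within 4 mm of fully down, 5 mm of centred, upright within 0.08 rad), still and gripped by the fingers (over 3 N); that nut is turned clockwise by at least 0.48 rad from its start; the other two sockets stand upright and still on the table top (((world y of nut_p_base above 0.1 m and z of socket_c_mid in the frame of nut_p_base below 0.035 m and horizontal distance between socket_c_mid and nut_p_base below 0.005 m and angle between each of socket_c_mid, socket_a_mid, socket_b_mid's own z axis and vertical below 0.08 rad and value of joint nut_p above 0.48 rad and contact force between the fingers and socket_c above 3 N and linear speed of each of socket_c, socket_a, socket_b below 0.02 m/s and height (world z) of socket_a_mid between 0.027 and 0.035 m and height (world z) of socket_b_mid between 0.027 and 0.035 m) or (world y of nut_q_base above 0.1 m and z of socket_a_mid in the frame of nut_q_base below 0.035 m and horizontal distance between socket_a_mid and nut_q_base below 0.005 m and angle between each of socket_a_mid, socket_b_mid, socket_c_mid's own z axis and vertical below 0.08 rad and value of joint nut_q above 0.48 rad and contact force between the fingers and socket_a above 3 N and linear speed of each of socket_a, socket_b, socket_c below 0.02 m/s and height (world z) of socket_b_mid between 0.027 and 0.035 m and height (world z) of socket_c_mid between 0.027 and 0.035 m))); the arm keeps its last pose, push and grip.
It fails at once if the right-hand nut is turned by more than 0.15 rad ((world y of nut_p_base below 0.1 m and value of joint nut_p above 0.15 rad) or (world y of nut_q_base below 0.1 m and value of joint nut_q above 0.15 rad)).
It fails at once if the ring nut or the connector is moved more than 30 mm (distance of any of coupling_nut_mid, connector_mid from where it was at the start of the episode above 0.03 m).
It also fails if it takes over 72 s, if anything falls off the work surface, if the arm or the gripper's body presses on something with over 40 N, if the wrist force passes 120 N, or if a joint passes its speed limit or range.

### The arm

A 6-joint arm with a two-finger parallel gripper is mounted at the origin on a cart in front of the work surface, level with it; the furniture and walls round the work are solid. World frame = base frame: x ahead of the robot, y to its left, z up, the work surface at z = 0. Lengths are in mm, angles in rad, forces in N, time in s.
With the tool pointing down it reaches from about 400 to 925 mm from the base axis. Payload 12.5 kg.
Tool frame: the origin (TCP) lies midway between the tips of the shut fingers; the grasp point (between the pads) lies 19 mm behind it; z points along the fingers, y is the line along which they close (so a half turn about z gives the same grasp; the last joint's range is limited). The gripper opens to 95 mm and grips with 3 to 60 N. Pads are 20 mm wide; open, the fingers measure 119 mm over their backs; the gripper's body (75 mm by 180 mm) begins 59 mm behind the grasp point.
Start: joints at [1.112, 0.491, 1.559, -0, 1.092, -0.106], TCP at [215.938, 586.53, 214.661] pointing down, gripper open.
Joint ranges: [-3.1, 3.1], [-0.84, 2.19], [0.05, 2.79], [-1.13, 4.28], [0.06, 2.93], [-2.69, 2.69]. Speed limits (rad/s): [2.22, 2.22, 2.79, 3.14, 3.14, 3.14].

### API

Orientations are given as [roll, pitch, yaw] about the fixed x, y, z axes, in that order (R = Rz(yaw) Ry(pitch) Rx(roll)).
In Python, from cell import state, viewer, env, models gives the robot as it stands. The module is installed in compiled form; this text tells all that it offers.
- The arm moves only by the tool arm_command, never from a script. Its argument "rows" is a list of rows, each a list of 2 entries, a list of its own where there are three numbers: the shift along the tool's x, y, z normalised to -1 to 1, where 1 is 0.25 m, then the turn about the tool's z normalised to -1 to 1, where 1 is pi rad. A call has exactly 5 rows; each row shifts and turns the commanded pose from where the row before left it, along the tool's axes as they then stand; what a row does not reach is not made up. A row lasts 1/10 s, in which the tool goes at most 50 mm and 8.59 degrees, less where a joint would pass 70% of its speed; a pose out of reach is approached as far as the arm can. A call with a number of a shift or a turn outside -1 to 1 is refused whole. A call with a gripper value outside its range is refused whole. "claw" is the opening, from 0 (shut) to 1 (fully open), set as the call begins (left out, the last holds). The fingers move at their own pace and stop on an object; the grip force is fixed at half the most. Time passes only in rows, so rows that do not move let the fingers close, or fill a call up. It gives the time, the measured TCP pose, the force, the opening and the grip force at its end, in the units of the state.
- state(): the state, without advancing time (a new reading comes with each control period).
- viewer.read_camera(name): name is "side" or "top"; returns (picture, depth): 420x560x3 uint8, red, green, blue; 420x560 float32, mm along the optical axis (not along the pixel's ray), 0 where there is no reading.
- viewer.get_calibration(name): a dict with "camera_matrix" (3x3 intrinsics, pixels), "dist_coeffs" ([k1, k2, p1, p2, k3] as OpenCV has them; the pictures are not rectified), "world_to_cam" (4x4, takes a point from world to camera coordinates). Camera axes: x right, y up, looking along -z (the intrinsics and any distortion apply to the point x, -y, -z); pixel columns grow to the right and rows downward; lengths in mm; the calibration is good to about 2 mm. A picture is of the moment at which its call begins. get_calibration takes no time and is no camera call.
- env.job_done(): hands the job in; it is judged then, once.
Trained networks look in the newest picture that a camera, given by its name, has taken for a name from the list of things; names that differ only in an ending like _2 or _b are one class to them, and where a whole thing is asked for, a point or a joint stands for the part that bears it (a point fixed in the world has none). Each returns a list of dicts, best first, with "confidence" (0 to 1); they miss things now and then, are a little off and sometimes report something else, mostly with a low value. They report only what shows in the picture. A call takes as long as a camera call. They do not tell look-alikes from the thing itself.
- models.search_frame(camera, label): "position" ([x, y, z] in mm, in world coordinates, good to about 4 mm: the middle of the surface that is visible of it).
- models.mark_of(camera, label): "position" ([x, y, z] in mm, in world coordinates, good to about 4 mm: a listed point, or the origin of a listed thing).
The state is a dict: "t": time; "joints": joint angles; "qvel": joint speeds; "tau": joint torques, N m; "eef_pos": TCP position; "tcp_rot": TCP orientation; "ft_force": force on the tool from outside, world axes, zero at the start; "moment": the same for the moment, N m; "opening": opening from 0.0 (shut) to 1.0 (fully open); "grip_force": force on a finger pad.
Only numpy, scipy, OpenCV 4.12 (cv2) and the standard library are available. Lean on these libraries where they do the work, as an engineer would, in place of code of your own. Each camera call takes 0.05 s, during which the arm holds its last target. There are 200 camera calls.

## Working session

There is one attempt and no reset: what is moved stays moved. The work goes in short steps, Python scripts to look and compute and a tool call to move; the robot and the scene stay as the last step left them, time stands still between calls to the robot, and variables do not carry over. Pictures are saved under pics/ and viewed, at most 10 in all, crops included, and the job is handed in when it is done.

Besides the shell and the picture viewer there is one more tool, called after ">>>" by a JSON object that holds its "fn" and its "kwargs", one argument or row to a line. arm_command: Moves the arm, as the interface text tells. Scaled input: -1 to 1 covers 0.25 m each way for a shift and pi rad each way for a turn. Its arguments: {"type":"object","properties":{"rows":{"type":"array","items":{"type":"array"}},"claw":{"type":"number"}},"required":["rows"]}

```bash
mkdir -p pics
cat > h.py <<'E'
import numpy as np, cv2
from cell import state, viewer, env, models
def unproj(cam, depth, pts):
    c=viewer.get_calibration(cam); K=np.array(c["camera_matrix"]);D=np.array(c["dist_coeffs"]);T=np.linalg.inv(np.array(c["world_to_cam"]))
    pts=np.array(pts,float).reshape(-1,1,2); n=cv2.undistortPoints(pts,K,D).reshape(-1,2)
    z=np.array([depth[int(round(p[0,1])),int(round(p[0,0]))] for p in pts])
    P=np.c_[n[:,0]*z,-n[:,1]*z,-z,np.ones(len(z))]
    return (P@T.T)[:,:3]
def proj(cam,P):
    c=viewer.get_calibration(cam);W=np.array(c["world_to_cam"]);P=np.array(P,float).reshape(-1,3)
    q=np.c_[P,np.ones(len(P))]@W.T; q=q[:,:3]*[1,-1,-1]
    return cv2.projectPoints(q,np.zeros(3),np.zeros(3),np.array(c["camera_matrix"]),np.array(c["dist_coeffs"]))[0].reshape(-1,2)
def cloud(cam,depth):
    h,w=depth.shape; v,u=np.mgrid[:h,:w]
    return unproj(cam,depth,np.c_[u.ravel(),v.ravel()]).reshape(h,w,3)
E
python3 - <<'E'
from h import *
for cam in("top","side"):
    im,d=viewer.read_camera(cam); cv2.imwrite(f"pics/{cam}0.png",im[:,:,::-1]); np.savez(f"{cam}0.npz",im=im,d=d)
    for l in ["socket_a_mid","nut_p_base","nut_q_base","coupling_nut_mid","connector_mid"]:
        for r in models.mark_of(cam,l): 
            print(cam,l,np.round(r["position"]),round(r["confidence"],2),np.round(proj(cam,r["position"])[0]))
s=state();print(s)
E
```

```text
top socket_a_mid [ 484. -249.   32.] 0.77 [338. 222.]
top nut_p_base [ 552. -363.   29.] 0.55 [375. 198.]
top nut_p_base [509. -53.  14.] 0.38 [271. 216.]
top nut_q_base [465. 252.  14.] 0.54 [168. 233.]
top connector_mid [ 373. -183.   13.] 0.58 [316. 261.]
side socket_a_mid [ 487. -255.   29.] 0.84 [319. 269.]
side nut_p_base [511. -50.  14.] 0.6 [288. 219.]
side nut_q_base [459. 251.  17.] 0.55 [230. 168.]
side nut_q_base [ 373. -177.   11.] 0.37 [259. 268.]
side coupling_nut_mid [622. -68.  14.] 0.72 [327. 211.]
{'t': 0.6, 'joints': array([ 1.11241935e+00,  4.90887480e-01,  1.55892658e+00, -3.72250654e-06,
        1.09168898e+00, -1.05588304e-01]), 'qvel': array([ 0.00051796,  0.00094047,  0.00033668,  0.00010752, -0.00010195,
       -0.00156759]), 'tau': array([-2.40750131e-03, -6.12206483e+01, -2.58350819e+01,  6.92244340e-02,
        4.44660976e-02, -5.35685842e-05]), 'eef_pos': array([215.92327296, 586.52429734, 214.65955815]), 'tcp_rot': array([3.14150388e+00, 1.27303361e-05, 2.78880570e+00]), 'ft_force': array([ 0.09242563, -0.59161437,  0.29199474]), 'moment': array([-0.00420566,  0.01623527, -0.0120183 ]), 'grip_force': 0.0, 'opening': 0.9969602128931369}
```

View pics/top0.png

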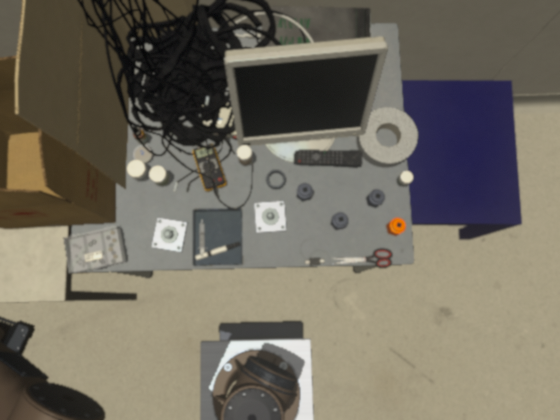

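View pics/side0.png

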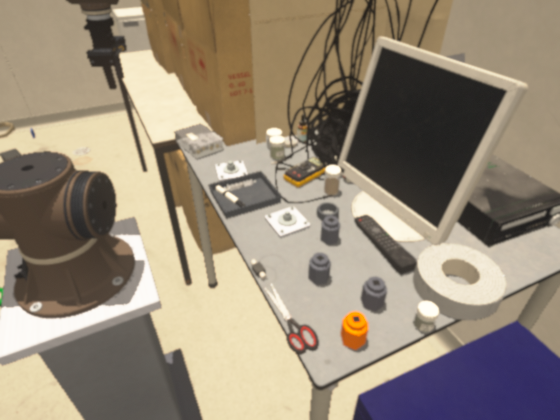

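Run:
```python
from h import *
Z={c:np.load(c+"0.npz") for c in("top","side")}
def crop(c,u,v,r=22,S=200):return cv2.resize(Z[c]["im"][v-r:v+r,u-r:u+r,::-1],(S,S),interpolation=cv2.INTER_CUBIC)
T=[(169,234),(270,216),(305,191),(340,221)]; S=[(230,168),(288,219),(331,229),(319,268)]
m=np.vstack([np.hstack([crop("top",*p) for p in T]),np.hstack([crop("side",*p) for p in S]),
 np.hstack([crop("top",376,198),crop("top",397,226),crop("side",374,292),crop("side",355,330)])])
cv2.imwrite("pics/m.png",m)
for c in Z:
    C=cloud(c,Z[c]["d"])
    for n,x,y in (("s1",575,-155),("s2",485,-250),("s3",550,-362),("nL",462,252),("nR",510,-52)):
        k=(np.hypot(C[...,0]-x,C[...,1]-y)<45)
        P=C[k]
        if n[0]=="s": Q=P[P[:,2]>57]
        else: Q=P[(P[:,2]>26)&(P[:,2]<60)]
        if len(Q):print(c,n,len(Q),np.round(np.median(Q,0),1),np.round((Q.min(0)+Q.max(0))/2,1),Q.max(0).round())
        if n[0]=="n":
            Q=P[(P[:,2]>4)&(P[:,2]<18)];print(c,n,'plate',len(Q),cv2.minAreaRect(Q[:,:2].astype(np.float32)))
for l in("socket_a","socket_b_mid","nut_p_base","nut_q"):
  for c in Z:
    try:
        for r in models.search_frame(c,l): print(c,l,np.round(r["position"]),round(r["confidence"],2))
    except Exception as e: print(e)
```

```text
top s1 106 [ 577.6 -155.1   60.6] [ 576.9 -155.    61.5] [ 593. -137.   66.]
top s2 103 [ 489.5 -255.2   60.8] [ 488.1 -254.1   62.6] [ 505. -238.   68.]
top s3 101 [ 553.4 -364.8   60.2] [ 552.3 -363.8   63. ] [ 570. -347.   69.]
top nL 56 [461.7 250.5  34.4] [462.4 251.2  34.1] [474. 264.  42.]
top nL plate 615 ((461.2940368652344, 252.05484008789062), (87.59922790527344, 87.17597961425781), 43.80633544921875)
top nR 38 [508.3 -51.3  32.5] [509.4 -51.3  33.9] [518. -42.  42.]
top nR plate 619 ((509.6883850097656, -52.68962097167969), (86.92799377441406, 85.70805358886719), 88.78158569335938)
side s1 132 [ 574.  -156.4   63.5] [ 575.2 -154.4   61.5] [ 593. -136.   66.]
side s2 180 [ 484.9 -255.    63.2] [ 487.2 -253.1   61.9] [ 505. -235.   67.]
side s3 207 [ 550.3 -365.5   61.9] [ 551.5 -364.5   61.4] [ 569. -347.   66.]
side nL 49 [459.1 245.2  34. ] [459.7 248.   34.3] [471. 259.  42.]
side nL plate 272 ((461.20184326171875, 250.8611297607422), (83.7533187866211, 87.48543548583984), 73.73953247070312)
side nR 47 [506.5 -53.1  33.1] [507.9 -52.8  33.6] [517. -45.  41.]
side nR plate 512 ((509.337646484375, -51.32769012451172), (85.5357894897461, 87.86377716064453), 8.936346054077148)
it knows: connector_mid, coupling_nut_mid, nut, nut_p_base, nut_q_base, socket_a_mid, socket_b_mid, socket_c_mid
it knows: connector_mid, coupling_nut_mid, nut, nut_p_base, nut_q_base, socket_a_mid, socket_b_mid, socket_c_mid
top socket_b_mid [ 547. -358.   51.] 0.61
side socket_b_mid [ 540. -373.   42.] 0.67
side nut_p_base [503. -56.  25.] 0.45
```

View pics/m.png

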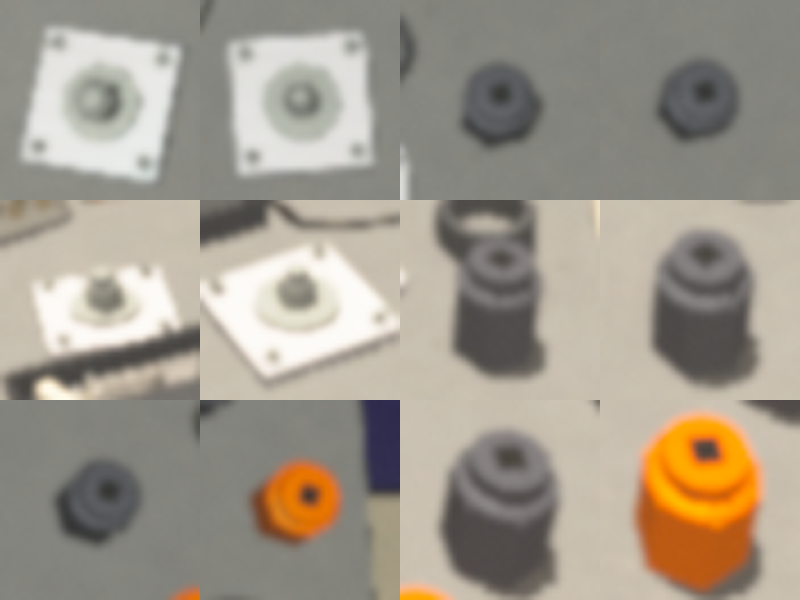

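```bash
cat > fit.py <<'E'
from h import *
from scipy.optimize import minimize
def fit(Z,x0,y0,h=46,af=43,zb=0,zt=62,rc=18,show=False):
    K=6
    dat=[]
    for c in Z:
        g=cv2.cvtColor(Z[c]["im"],cv2.COLOR_RGB2GRAY).astype(np.float32)
        u,v=proj(c,[x0,y0,30])[0].astype(int); r=22
        p=g[v-r:v+r,u-r:u+r]; bg=np.median(p[:4]) ; bg=np.median(np.r_[p[0],p[-1],p[:,0],p[:,-1]])
        # darkness, saturating
        dat.append((c,u,v,r,np.clip((bg-p)/ (bg*0.35),0,1)))
    def cost(x,y,a,full=False):
        t=a+np.pi/6+np.arange(6)*np.pi/3; R=af/np.sqrt(3)
        H=np.c_[x+R*np.cos(t),y+R*np.sin(t)]; q=np.arange(24)*np.pi/12
        P=np.vstack([np.c_[H,np.full(6,zb)],np.c_[H,np.full(6,zb+h)],np.c_[x+rc*np.cos(q),y+rc*np.sin(q),np.full(24,zb+zt)]])
        e=0
        for c,u,v,r,d in dat:
            w=proj(c,P)-[u-r,v-r]+.5
            # hex prism hull + collar hull
            m=np.zeros((2*r*K,2*r*K),np.uint8)
            q2=np.vstack([P[12:],P[12:]-[0,0,zt-h]])
            for s in (w[:12],proj(c,q2)-[u-r,v-r]+.5):
                cv2.fillConvexPoly(m,cv2.convexHull((s*K).astype(np.int32)),1)
            m=cv2.resize(cv2.GaussianBlur(m.astype(np.float32),(0,0),K*.7),(2*r,2*r),interpolation=cv2.INTER_AREA)
            # ignore far region
            near=cv2.dilate((m>.02).astype(np.uint8),np.ones((5,5)))
            e+=(((m-d)**2)*near).sum()/m.sum()
        return e
    out=[]
    for a in np.radians(np.arange(0,60,5)):
        r=minimize(lambda p:cost(p[0],p[1],a),[x0,y0],method="Nelder-Mead",options=dict(xatol=.3,fatol=1e-3,initial_simplex=[[x0,y0],[x0+4,y0],[x0,y0+4]]))
        out.append((r.fun,round(np.degrees(a)),*r.x))
    return out
if __name__=="__main__":
    A=np.load("top0.npz");B=np.load("side0.npz")
    for x,y in((577,-155),(488.5,-254.5),(552.5,-364.5)):
        for Z in({"top":A},{"side":B}):
            o=fit(Z,x,y)
            print(list(Z),' '.join(f"{i[1]}:{i[0]:.3f}" for i in o),np.round(min(o)[2:],1))
E
python3 fit.py
```

```text
['top'] 0:0.052 5:0.055 10:0.053 15:0.053 20:0.049 25:0.047 30:0.047 35:0.049 40:0.051 45:0.050 50:0.052 55:0.050 [ 575.9 -156. ]
['side'] 0:0.177 5:0.176 10:0.176 15:0.181 20:0.189 25:0.197 30:0.190 35:0.180 40:0.175 45:0.175 50:0.176 55:0.175 [ 574.5 -158.4]
['top'] 0:0.037 5:0.035 10:0.030 15:0.029 20:0.031 25:0.035 30:0.037 35:0.042 40:0.047 45:0.050 50:0.050 55:0.045 [ 486.5 -253.9]Traceback (most recent call last):
  File "fit.py", line 38, in <module>
    o=fit(Z,x,y)
  File "fit.py", line 31, in fit
    r=minimize(lambda p:cost(p[0],p[1],a),[x0,y0],method="Nelder-Mead",options=dict(xatol=.3,fatol=1e-3,initial_simplex=[[x0,y0],[x0+4,y0],[x0,y0+4]]))
    res = _minimize_neldermead(fun, x0, args, callback, bounds=bounds,
                               **options)
    fxr = func(xr)
    fx = function(np.copy(x), *(wrapper_args + args))
  File "fit.py", line 31, in <lambda>
    r=minimize(lambda p:cost(p[0],p[1],a),[x0,y0],method="Nelder-Mead",options=dict(xatol=.3,fatol=1e-3,initial_simplex=[[x0,y0],[x0+4,y0],[x0,y0+4]]))
                        ~~~~^^^^^^^^^^^^^
  File "fit.py", line 22, in cost
    for s in (w[:12],proj(c,q2)-[u-r,v-r]+.5):
                     ~~~~^^^^^^
  File "h.py", line 10, in proj
    c=viewer.get_calibration(cam);W=np.array(c["world_to_cam"]);P=np.array(P,float).reshape(-1,3)
ValueError: time passes only in moves, steps and waits
```

```bash
sed -i 's/^def unproj/import functools\n@functools.cache\ndef cal(c): return viewer.get_calibration(c)\ndef unproj/; s/c=viewer.get_calibration(cam)/c=cal(cam)/' h.py
sed -i 's/((577,-155),(488.5,-254.5),/((488.5,-254.5),/' fit.py; python3 fit.py
python3 - <<'E'
import numpy as np,cv2
Z={c:np.load(c+"0.npz")["im"] for c in("top","side")}
def cr(c,u,v,r=14,S=266):
    p=cv2.resize(Z[c][v-r:v+r,u-r:u+r,::-1],(S,S),interpolation=cv2.INTER_LANCZOS4).astype(float)
    return np.clip(p*1.7-30 if c=="top" else p*1.2,0,255)
cv2.imwrite("pics/s.png",np.vstack([np.hstack([cr("top",305,191),cr("top",340,221),cr("top",376,198)]),np.hstack([cr("side",331,229,18),cr("side",319,268,18),cr("side",374,292,18)])]))
E
```

```text
['top'] 0:0.037 5:0.035 10:0.030 15:0.029 20:0.031 25:0.035 30:0.037 35:0.042 40:0.047 45:0.050 50:0.050 55:0.045 [ 486.5 -253.9]
['side'] 0:0.060 5:0.061 10:0.065 15:0.068 20:0.078 25:0.090 30:0.086 35:0.072 40:0.064 45:0.061 50:0.058 55:0.059 [ 485.5 -257. ]
['top'] 0:0.024 5:0.025 10:0.025 15:0.024 20:0.023 25:0.021 30:0.019 35:0.018 40:0.022 45:0.022 50:0.021 55:0.021 [ 552.2 -364. ]
['side'] 0:0.074 5:0.083 10:0.096 15:0.101 20:0.088 25:0.072 30:0.064 35:0.059 40:0.057 45:0.060 50:0.063 55:0.068 [ 551.5 -366.1][ WARN:0@0.079] global loadsave.cpp:1063 imwrite_ Unsupported depth image for selected encoder is fallbacked to CV_8U.
```

View pics/s.png

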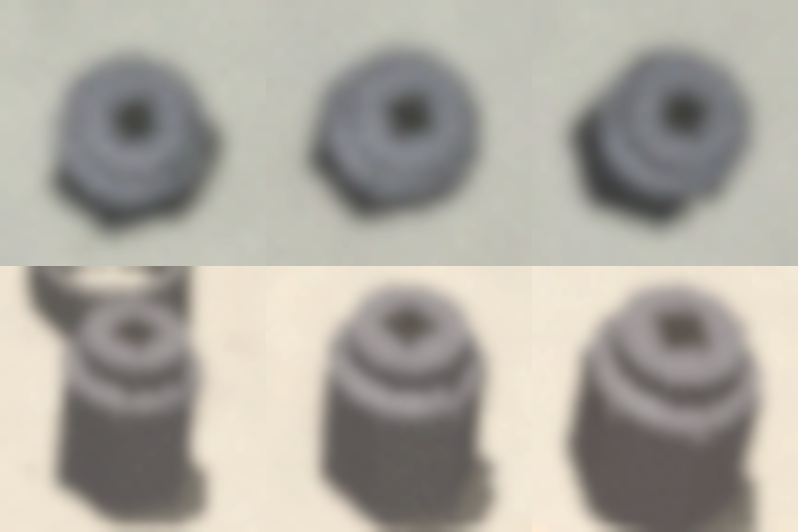

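Candidates in the top view are three dark sockets at (305,191), (340,221) and (376,198), with the orange look-alike at (397,226), which I leave alone. The left plate is at (169,234) and its nut looks like the larger one. I start with the middle socket at (340,221).

>>> {"fn": "arm_command", "kwargs": {
  "rows": [
    [[0, 0, 0], -0.029],
    [[-0.133, -0.149, 0], 0],
    [[-0.133, -0.149, 0], 0],
    [[-0.133, -0.149, 0], 0],
    [[-0.133, -0.149, 0], 0]
  ],
  "claw": 0.8
}}

```text
t: 1.4
eef_pos: [306.2, 406.5, 214.7]
tcp_rot: [3.141, 0.0, 2.881]
ft_force: [0.7, -0.2, 0.7]
opening: 0.805
grip_force: 0.0
```

>>> {"fn": "arm_command", "kwargs": {
  "rows": [
    [[-0.133, -0.149, 0], 0],
    [[-0.133, -0.149, 0], 0],
    [[-0.133, -0.149, 0], 0],
    [[-0.133, -0.149, 0], 0],
    [[-0.133, -0.149, 0], 0]
  ]
}}

```text
t: 1.9
eef_pos: [418.9, 183.4, 214.9]
tcp_rot: [3.141, 0.001, 2.88]
ft_force: [1.8, 0.1, -0.3]
opening: 0.804
grip_force: 0.0
```

```bash
cat > go.py <<'E'
import sys; from h import *
def go(x,y,z,phi=None):
    s=state(); p=s["eef_pos"]; yaw=s["tcp_rot"][2]; ph=np.degrees(yaw)-90
    if phi is None: phi=ph
    t=-((phi-ph+90)%180-90); a=np.radians(ph-t+90); d=np.array([x,y,z])-p
    T=np.array([d[0]*np.cos(a)+d[1]*np.sin(a),d[0]*np.sin(a)-d[1]*np.cos(a),-d[2]])
    print("t",round(s["t"],2),"pos",p.round(1),"phi",round(ph,1),"open mm",round(s["opening"]*95,1),"grip",round(s["grip_force"],1),"F",s["ft_force"].round(1),"M",s["moment"].round(2),"rp",s["tcp_rot"][:2].round(3))
    print("turn",round(t,1),"=",round(t/180,4),"rows",abs(t)/8.59,"| shift",T.round(1),"norm",(T/250).round(4),"rows",np.linalg.norm(d)/50)
go(*[float(v) for v in sys.argv[1:]])
E
python3 go.py 487.5 -254 100 75
python3 - <<'E'
from h import *
C=cloud("top",np.load("top0.npz")["d"]); k=(C[...,2]>95)&(C[...,2]<400)&(C[...,1]>-450)&(C[...,1]<400)&(C[...,0]>350)
P=C[k]
for y in range(-450,400,50):
    Q=P[(P[:,1]>=y)&(P[:,1]<y+50)]; print(y,len(Q) and Q[:,0].min().round(),end="; ")
E
```

```text
t 1.9 pos [418.9 183.4 214.9] phi 75.0 open mm 76.3 grip 0.0 F [ 1.8  0.1 -0.3] M [ 0.05 -0.06  0.03] rp [3.141e+00 1.000e-03]
turn 0.0 = 0.0001 rows 0.0014745181202016147 | shift [-179.5 -404.7  114.9] norm [-0.718  -1.6189  0.4597] rows 9.14848183826917
-450 0; -400 0; -350 745.0; -300 738.0; -250 737.0; -200 734.0; -150 727.0; -100 726.0; -50 724.0; 0 719.0; 50 552.0; 100 561.0; 150 622.0; 200 648.0; 250 673.0; 300 704.0; 350 604.0;
```

>>> {"fn": "arm_command", "kwargs": {
  "rows": [
    [[-0.08, -0.18, 0], 0],
    [[-0.08, -0.18, 0], 0],
    [[-0.08, -0.18, 0], 0],
    [[-0.08, -0.18, 0], 0],
    [[-0.08, -0.18, 0], 0]
  ]
}}

```text
t: 2.4
eef_pos: [456.6, -60.1, 214.9]
tcp_rot: [3.141, 0.001, 2.88]
ft_force: [0.7, 0.8, 0.5]
opening: 0.801
grip_force: 0.0
```

>>> {"fn": "arm_command", "kwargs": {
  "rows": [
    [[-0.08, -0.18, 0], 0],
    [[-0.08, -0.18, 0], 0],
    [[-0.08, -0.18, 0.1], 0],
    [[-0.078, -0.178, 0.1], 0],
    [[0, 0, 0.18], 0]
  ]
}}

```text
t: 2.9
eef_pos: [487.5, -248.7, 124.8]
tcp_rot: [-3.139, 0.007, 2.876]
ft_force: [1.1, -0.2, -0.8]
opening: 0.802
grip_force: 0.0
```

```bash
python3 go.py 487.5 -254 15 75
python3 - <<'E'
from h import *
im,d=viewer.read_camera("side"); cv2.imwrite("pics/a.png",cv2.resize(im[150:350,180:440,::-1],(780,600),interpolation=cv2.INTER_CUBIC))
E
```

```text
t 2.9 pos [ 487.5 -248.7  124.8] phi 74.8 open mm 76.1 grip 0.0 F [ 1.1 -0.2 -0.8] M [-0.02 -0.05 -0.01] rp [-3.139  0.007]
turn -0.2 = -0.0011 rows 0.02333032270631336 | shift [ -1.4  -5.2 109.8] norm [-0.0056 -0.0206  0.4394] rows 2.19955917082473
```

View pics/a.png

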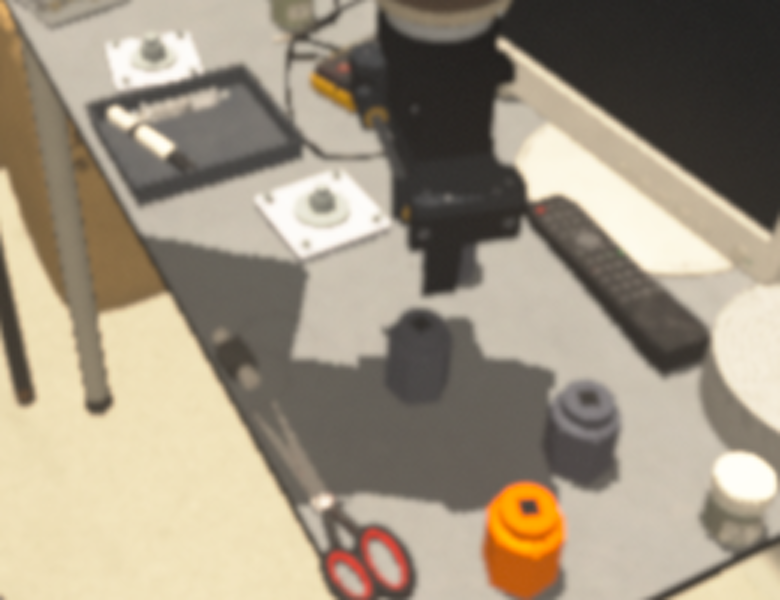

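The gripper is above the middle socket, seen at about (418,355) in the crop, and its fingers straddle it. I will settle and then descend.

>>> {"fn": "arm_command", "kwargs": {
  "rows": [
    [[0, 0, 0.1], 0],
    [[0, 0, 0.1], 0],
    [[0, 0, 0.05], 0],
    [[0, 0, 0], 0],
    [[0, 0, 0], 0]
  ]
}}

```text
t: 3.45
eef_pos: [486.1, -243.1, 62.6]
tcp_rot: [-3.141, 0.001, 2.88]
ft_force: [0.9, -0.5, 0.6]
opening: 0.8
grip_force: 0.0
```

```bash
python3 go.py 487.5 -254 17 75
```

```text
t 3.45 pos [ 486.1 -243.1   62.6] phi 75.0 open mm 76.0 grip 0.0 F [ 0.9 -0.5  0.6] M [ 0.   -0.03  0.  ] rp [-3.141e+00  1.000e-03]
turn 0.0 = 0.0002 rows 0.0038023346146509804 | shift [ -4.2 -10.1  45.6] norm [-0.0167 -0.0405  0.1823] rows 0.9376974964185797
```

>>> {"fn": "arm_command", "kwargs": {
  "rows": [
    [[-0.0167, -0.0405, 0], 0],
    [[0, 0, 0], 0],
    [[0, 0, 0.09], 0],
    [[0, 0, 0.092], 0],
    [[0, 0, 0], 0]
  ]
}}

```text
t: 3.95
eef_pos: [486.3, -253.8, 14.6]
tcp_rot: [3.141, -0.003, 2.879]
ft_force: [0.3, 0.7, 0.7]
opening: 0.8
grip_force: 0.0
```

>>> {"fn": "arm_command", "kwargs": {
  "rows": [
    [[0, 0, 0], 0],
    [[0, 0, 0], 0],
    [[0, 0, 0], 0],
    [[0, 0, 0], 0],
    [[0, 0, 0], 0]
  ],
  "claw": 0.0
}}

```text
t: 4.45
eef_pos: [487.3, -254.2, 16.6]
tcp_rot: [-3.141, 0.001, 2.88]
ft_force: [-0.1, 0.5, 5.3]
opening: 0.46
grip_force: 29.4
```

```bash
python3 go.py 487.5 -254 17 75
```

```text
t 4.45 pos [ 487.3 -254.2   16.6] phi 75.0 open mm 43.7 grip 29.4 F [-0.1  0.5  5.3] M [0.04 0.07 0.03] rp [-3.141e+00  1.000e-03]
turn 0.0 = 0.0 rows 0.000980583562134114 | shift [-0.2  0.2 -0.4] norm [-0.0006  0.001  -0.0015] rows 0.009386483165845026
```

>>> {"fn": "arm_command", "kwargs": {
  "rows": [
    [[0, 0, -0.1], 0],
    [[0, 0, -0.1], 0],
    [[0, 0, -0.1], 0],
    [[0, 0, -0.1], 0],
    [[0, 0, 0], 0]
  ]
}}

```text
t: 4.95
eef_pos: [488.1, -254.7, 118.8]
tcp_rot: [-3.14, 0.005, 2.88]
ft_force: [0.3, -1.7, -2.2]
opening: 0.455
grip_force: 29.4
```

```bash
python3 go.py 461.3 251.3 117 75
```

```text
t 4.95 pos [ 488.1 -254.7  118.8] phi 75.0 open mm 43.2 grip 29.4 F [ 0.3 -1.7 -2.2] M [ 0.    0.02 -0.06] rp [-3.14   0.005]
turn 0.0 = 0.0001 rows 0.001438639315640555 | shift [156.8 481.8   1.8] norm [0.6273 1.9272 0.0073] rows 10.133746052139593
```

>>> {"fn": "arm_command", "kwargs": {
  "rows": [
    [[0.06, 0.185, 0], 0],
    [[0.06, 0.185, 0], 0],
    [[0.06, 0.185, 0], 0],
    [[0.06, 0.185, 0], 0],
    [[0.06, 0.185, 0], 0]
  ]
}}

```text
t: 5.45
eef_pos: [473.6, -9.5, 115.2]
tcp_rot: [-3.142, -0.001, 2.879]
ft_force: [1.3, 0.3, -2.3]
opening: 0.455
grip_force: 29.4
```

>>> {"fn": "arm_command", "kwargs": {
  "rows": [
    [[0.06, 0.185, 0], 0],
    [[0.06, 0.185, 0], 0],
    [[0.06, 0.185, 0], 0],
    [[0.06, 0.185, 0], 0],
    [[0.06, 0.185, 0], 0]
  ]
}}

```text
t: 5.95
eef_pos: [460.9, 233.4, 115.1]
tcp_rot: [-3.141, -0.001, 2.88]
ft_force: [1.2, -0.6, -0.9]
opening: 0.458
grip_force: 29.4
```

>>> {"fn": "arm_command", "kwargs": {
  "rows": [
    [[0.027, 0.077, 0], 0],
    [[0, 0, 0.1], 0],
    [[0, 0, 0], 0],
    [[0, 0, 0], 0],
    [[0, 0, 0], 0]
  ]
}}

```text
t: 6.45
eef_pos: [460.5, 251.4, 91.5]
tcp_rot: [3.141, 0.0, 2.879]
ft_force: [-0.4, -0.1, -2.2]
opening: 0.455
grip_force: 29.4
```

```bash
python3 go.py 461.3 251.3 60 75
python3 - <<'E'
from h import *
im,d=viewer.read_camera("side"); np.savez("side1.npz",im=im,d=d)
p=state()["eef_pos"]; a,b=proj("side",[p,[461.3,251.3,14]]).round(1); print(a,b)
u,v=int(a[0]),int(a[1])
cv2.imwrite("pics/b.png",cv2.resize(im[v-35:v+30,u-40:u+40,::-1],(738,600),interpolation=cv2.INTER_CUBIC))
E
```

```text
t 6.45 pos [460.5 251.4  91.5] phi 75.0 open mm 43.2 grip 29.4 F [-0.4 -0.1 -2.2] M [-0.02 -0.01  0.03] rp [3.141 0.   ]
turn -0.0 = -0.0003 rows 0.005265328957964487 | shift [-0.7  0.1 31.5] norm [-0.003   0.0005  0.1259] rows 0.6294495433264966
[228.5 146.6] [230.9 168.5]
```

View pics/b.png

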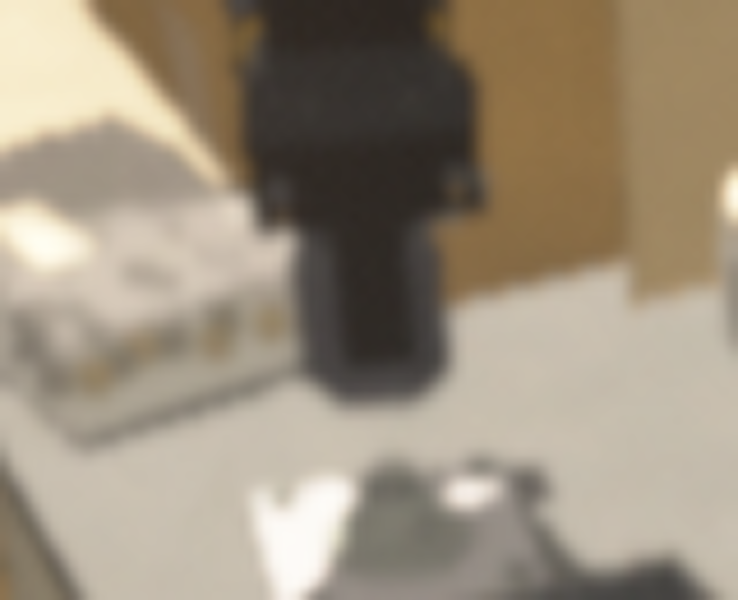

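The socket hangs squarely in the fingers above the left nut (stud at about (402,490) in the crop, roughly 1–2 mm to the right). I will shift slightly, go down and feel for contact.

>>> {"fn": "arm_command", "kwargs": {
  "rows": [
    [[-0.006, 0.001, 0.06], 0],
    [[0, 0, 0.06], 0],
    [[0, 0, 0.02], 0],
    [[0, 0, 0.01], 0],
    [[0, 0, 0], 0]
  ]
}}

```text
t: 7.0
eef_pos: [462.1, 251.6, 54.0]
tcp_rot: [3.141, 0.0, 2.88]
ft_force: [1.0, -0.6, -2.2]
opening: 0.453
grip_force: 29.4
```

>>> {"fn": "arm_command", "kwargs": {
  "rows": [
    [[0, 0, 0.008], 0],
    [[0, 0, 0.008], 0],
    [[0, 0, 0.008], 0],
    [[0, 0, 0], 0],
    [[0, 0, 0], 0]
  ]
}}

```text
t: 7.5
eef_pos: [461.8, 251.7, 47.6]
tcp_rot: [3.142, -0.0, 2.88]
ft_force: [-0.5, 0.5, -1.7]
opening: 0.46
grip_force: 29.4
```

```bash
python3 go.py 462 250.8 31 75
```

```text
t 7.5 pos [461.8 251.7  47.6] phi 75.0 open mm 43.7 grip 29.4 F [-0.5  0.5 -1.7] M [ 0.04  0.01 -0.04] rp [ 3.142 -0.   ]
turn 0.0 = 0.0 rows 0.0009991315014003406 | shift [-0.4 -0.8 16.6] norm [-0.0016 -0.0033  0.0665] rows 0.3330333750114112
```

No contact with the stud, and the mouth is now level with the nut top. I will go on in 2 mm steps.

>>> {"fn": "arm_command", "kwargs": {
  "rows": [
    [[0, 0, 0.008], 0],
    [[0, 0, 0.008], 0],
    [[0, 0, 0], 0],
    [[0, 0, 0], 0],
    [[0, 0, 0], 0]
  ]
}}

```text
t: 8.0
eef_pos: [461.7, 251.5, 43.5]
tcp_rot: [-3.141, -0.0, 2.88]
ft_force: [-0.4, -4.5, -0.9]
opening: 0.46
grip_force: 29.4
```

>>> {"fn": "arm_command", "kwargs": {
  "rows": [
    [[0, 0, 0.008], 0],
    [[0, 0, 0], 0],
    [[0, 0, 0.008], 0],
    [[0, 0, 0], 0],
    [[0, 0, 0], 0]
  ]
}}

```text
t: 8.5
eef_pos: [461.5, 250.9, 39.3]
tcp_rot: [-3.14, -0.001, 2.88]
ft_force: [1.5, -9.8, -2.5]
opening: 0.455
grip_force: 29.4
```

```bash
python3 go.py 462 250.8 31 75
```

```text
t 8.5 pos [461.5 250.9  39.3] phi 75.0 open mm 43.3 grip 29.4 F [ 1.5 -9.8 -2.5] M [-1.96 -0.32 -0.03] rp [-3.14e+00 -1.00e-03]
turn 0.0 = 0.0001 rows 0.0017093319728671143 | shift [-0.5  0.   8.3] norm [-0.0019  0.0002  0.0331] rows 0.165954220987663
```

>>> {"fn": "arm_command", "kwargs": {
  "rows": [
    [[0, -0.004, 0.008], 0],
    [[0, 0, 0.008], 0],
    [[0, 0, 0.008], 0],
    [[0, 0, 0], 0],
    [[0, 0, 0], 0]
  ]
}}

```text
t: 9.0
eef_pos: [461.6, 250.6, 34.1]
tcp_rot: [3.141, 0.0, 2.88]
ft_force: [-1.2, -5.7, 5.8]
opening: 0.457
grip_force: 29.5
```

```bash
python3 go.py 462 250.8 31 75
```

```text
t 9.0 pos [461.6 250.6  34.1] phi 75.0 open mm 43.4 grip 29.5 F [-1.2 -5.7  5.8] M [-1.13  0.19 -0.09] rp [3.141 0.   ]
turn -0.0 = -0.0 rows 8.959443607027986e-05 | shift [-0.3  0.3  3.1] norm [-0.0012  0.0013  0.0122] rows 0.061768712578007985
```

>>> {"fn": "arm_command", "kwargs": {
  "rows": [
    [[0, -0.002, 0.006], 0],
    [[0, 0, 0.006], 0],
    [[0, 0, 0.003], 0],
    [[0, 0, 0], 0],
    [[0, 0, 0], 0]
  ]
}}

```text
t: 9.5
eef_pos: [461.8, 250.5, 31.2]
tcp_rot: [3.14, 0.001, 2.88]
ft_force: [-4.5, -3.1, 19.7]
opening: 0.457
grip_force: 29.5
```

```bash
python3 go.py 462 250.8 31 75
```

```text
t 9.5 pos [461.8 250.5  31.2] phi 75.0 open mm 43.4 grip 29.5 F [-4.5 -3.1 19.7] M [-0.77  0.75 -0.11] rp [3.14e+00 1.00e-03]
turn -0.0 = -0.0 rows 0.0010051253034213932 | shift [-0.1  0.4  0.2] norm [-0.0005  0.0015  0.0009] rows 0.00912816536718821
```

Seated at the expected height. Now I turn clockwise in small steps and watch the moment.

>>> {"fn": "arm_command", "kwargs": {
  "rows": [
    [[0, -0.002, -0.003], 0.03],
    [[0, 0, 0], 0.03],
    [[0, 0, 0], 0.03],
    [[0, 0, 0], 0],
    [[0, 0, 0], 0]
  ]
}}

```text
t: 10.0
eef_pos: [461.7, 250.4, 31.4]
tcp_rot: [3.14, 0.001, 2.597]
ft_force: [-1.4, 0.7, 8.4]
opening: 0.459
grip_force: 29.5
```

```bash
python3 go.py 462 250.8 31
```

```text
t 10.0 pos [461.7 250.4  31.4] phi 58.8 open mm 43.6 grip 29.5 F [-1.4  0.7  8.4] M [ 0.11  0.37 -0.14] rp [3.14e+00 1.00e-03]
turn -0.0 = -0.0 rows 0.0 | shift [-0.   0.5  0.4] norm [-0.0001  0.002   0.0015] rows 0.012491785559890422
```

>>> {"fn": "arm_command", "kwargs": {
  "rows": [
    [[0, 0, 0], 0.03],
    [[0, 0, 0], 0.03],
    [[0, 0, 0], 0.03],
    [[0, 0, 0], 0],
    [[0, 0, 0], 0]
  ]
}}

```text
t: 10.5
eef_pos: [461.7, 250.4, 31.4]
tcp_rot: [3.14, 0.0, 2.314]
ft_force: [-1.7, 0.5, 8.8]
opening: 0.458
grip_force: 29.5
```

```bash
python3 go.py 462 250.8 31
```

```text
t 10.5 pos [461.7 250.4  31.4] phi 42.6 open mm 43.5 grip 29.5 F [-1.7  0.5  8.8] M [ 0.13  0.45 -0.09] rp [3.14 0.  ]
turn -0.0 = -0.0 rows 0.0 | shift [0.1 0.5 0.4] norm [0.0004 0.002  0.0015] rows 0.012919498524037492
```

>>> {"fn": "arm_command", "kwargs": {
  "rows": [
    [[0, 0, -0.003], 0.04],
    [[0, 0, 0], 0.04],
    [[0, 0, 0], 0.04],
    [[0, 0, 0], 0.02],
    [[0, 0, 0], 0.02]
  ]
}}

```text
t: 11.0
eef_pos: [461.7, 250.3, 31.5]
tcp_rot: [3.14, -0.001, 1.809]
ft_force: [-0.1, 1.5, -0.3]
opening: 0.457
grip_force: 29.3
```

```bash
python3 go.py 462 250.8 31
```

```text
t 11.0 pos [461.7 250.3  31.5] phi 13.7 open mm 43.4 grip 29.3 F [-0.1  1.5 -0.3] M [0.27 0.03 0.13] rp [ 3.14e+00 -1.00e-03]
turn -0.0 = -0.0 rows 0.0 | shift [0.4 0.4 0.5] norm [0.0015 0.0017 0.002 ] rows 0.014852041226811217
```

>>> {"fn": "arm_command", "kwargs": {
  "rows": [
    [[0.006, 0, 0], 0],
    [[0.006, 0, 0], 0],
    [[0, 0, 0], 0],
    [[0, 0, 0], 0],
    [[0, 0, 0], 0]
  ]
}}

```text
t: 11.5
eef_pos: [461.2, 251.8, 31.4]
tcp_rot: [3.141, 0.001, 1.813]
ft_force: [4.9, -13.9, 0.8]
opening: 0.451
grip_force: 29.8
```

```bash
python3 go.py 462 250.8 31
```

```text
t 11.5 pos [461.2 251.8  31.4] phi 13.9 open mm 42.8 grip 29.8 F [  4.9 -13.9   0.8] M [-2.52 -0.89 -0.09] rp [3.141e+00 1.000e-03]
turn -0.0 = -0.0 rows 0.0 | shift [-1.1  0.5  0.4] norm [-0.0045  0.002   0.0017] rows 0.02585592419108838
```

>>> {"fn": "arm_command", "kwargs": {
  "rows": [
    [[-0.012, 0, 0], 0],
    [[-0.006, 0, 0], 0],
    [[-0.006, 0, 0], 0],
    [[0, 0, 0], 0],
    [[0, 0, 0], 0]
  ]
}}

```text
t: 12.0
eef_pos: [462.0, 248.9, 31.5]
tcp_rot: [3.14, -0.002, 1.812]
ft_force: [-3.8, 17.0, -2.2]
opening: 0.452
grip_force: 30.0
```

```bash
python3 go.py 462 250.8 31
```

```text
t 12.0 pos [462.  248.9  31.5] phi 13.8 open mm 42.9 grip 30.0 F [-3.8 17.  -2.2] M [ 3.12  0.71 -0.1 ] rp [ 3.14e+00 -2.00e-03]
turn -0.0 = -0.0 rows 0.0 | shift [1.9 0.4 0.5] norm [0.0075 0.0017 0.002 ] rows 0.03959748833588963
```

>>> {"fn": "arm_command", "kwargs": {
  "rows": [
    [[0.008, 0, 0], 0],
    [[0, 0, 0], 0.02],
    [[0, 0, 0], 0.02],
    [[0, 0, 0], 0.02],
    [[0, 0, 0], 0.02]
  ]
}}

```text
t: 12.5
eef_pos: [461.7, 249.3, 31.5]
tcp_rot: [3.141, -0.001, 1.559]
ft_force: [-0.9, 2.7, -0.1]
opening: 0.448
grip_force: 30.0
```

```bash
python3 go.py 462 250.8 31
```

```text
t 12.5 pos [461.7 249.3  31.5] phi -0.7 open mm 42.5 grip 30.0 F [-0.9  2.7 -0.1] M [0.32 0.12 0.14] rp [ 3.141e+00 -1.000e-03]
turn -0.0 = -0.0 rows 0.0 | shift [1.5 0.3 0.5] norm [0.0062 0.0012 0.002 ] rows 0.03309156666102213
```

Sideways play is only about 1 mm each way and there is a steady +0.13 N m resistance, so this socket fits and is turning the nut. I will add a bit more turn for margin, recentre and settle.

>>> {"fn": "arm_command", "kwargs": {
  "rows": [
    [[0.003, 0, 0], 0.026],
    [[0, 0, 0], 0.026],
    [[0, 0, 0], 0.026],
    [[0, 0, 0], 0],
    [[0, 0, 0.003], 0]
  ]
}}

```text
t: 13.0
eef_pos: [461.5, 249.5, 31.3]
tcp_rot: [3.141, -0.0, 1.318]
ft_force: [-4.1, -5.6, 20.5]
opening: 0.45
grip_force: 30.0
```

>>> {"fn": "arm_command", "kwargs": {
  "rows": [
    [[0, 0, 0], 0],
    [[0, 0, 0], 0],
    [[0, 0, 0], 0],
    [[0, 0, 0], 0],
    [[0, 0, 0], 0]
  ]
}}

```text
t: 13.5
eef_pos: [461.5, 249.4, 31.3]
tcp_rot: [3.141, -0.0, 1.319]
ft_force: [-1.9, -3.4, 11.5]
opening: 0.447
grip_force: 30.0
```

```bash
python3 go.py 462 250.8 31
python3 - <<'E'
from h import *
im,d=viewer.read_camera("side")
u,v=229,155; cv2.imwrite("pics/c.png",np.hstack([cv2.resize(im[v-30:v+30,u-30:u+30,::-1],(390,390),interpolation=cv2.INTER_CUBIC),cv2.resize(im[190:350,240:400,::-1],(390,390),interpolation=cv2.INTER_CUBIC)]))
E
```

```text
t 13.5 pos [461.5 249.4  31.3] phi -14.5 open mm 42.5 grip 30.0 F [-1.9 -3.4 11.5] M [-1.02  0.61 -0.08] rp [ 3.141 -0.   ]
turn -0.0 = -0.0 rows 0.0 | shift [1.4 0.2 0.3] norm [0.0058 0.0006 0.0013] rows 0.029685711280732736
```

View pics/c.png

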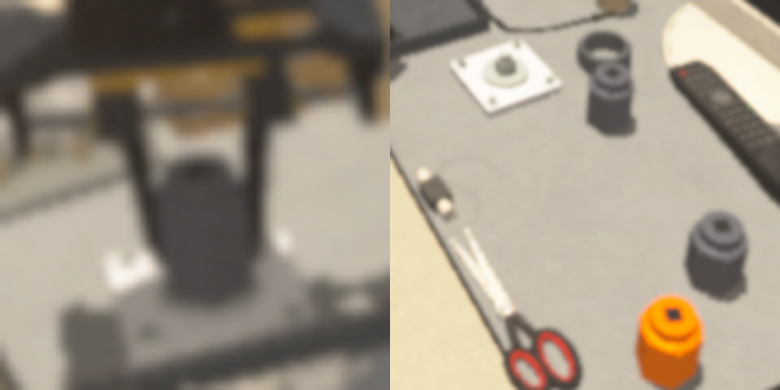

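The crop shows the socket seated upright on the left washer at about (205,240) and still gripped. The other two sockets stand upright at (610,100) and (717,255), so I hand in.

```bash
python3 -c "
from cell import env; print(env.job_done())"
```

```text
the job is handed in; nothing more can be done
None
```

I handed the job in at about 13.5 s of 72 s; no verdict came back. The first socket I tried, the middle one, fitted the left-hand nut: I seated it fully and turned it 90° clockwise, so the nut itself turned at least about 58° after free play (inferred from about ±1 mm sideways play and about 0.13 N m resistance, since the nut is hidden under the socket). It is still gripped and seated, and the other two sockets were not touched.

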